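# Unscrew the dust cap from the light sensor

### The job

Uncover the light sensor: unscrew the wide black dust cap from its aluminium box, turning it counter-clockwise seen from above, regripping as often as needed, until its coarse thread runs out, then lift it straight off. Set it down, without dropping it, flat and open side down (as it sat on the box) on the floor of the shallow grey tray, and let go.

Things in the scene. Friction and masses are not known exactly. Their poses are not given: they have to be found in the camera images.
- cap_center (a point): Wide black round dust cap, grey disc and white radial line on top; 56 mm wide, 36 mm high, 60 g (a 34 mm cap on a twin box is not wanted). Point on its axis, half-way up; z up, x along the white line. Upper 20 mm: ribbed grip, 56 mm cylinder, centre 8 mm above the point; hold it there at any yaw, 20-30 N. Lower 16 mm: 53 mm skirt. Starts screwed fully on, lower edge 1.5 mm above the box.
- neck_top (a point): Centre of the top of the steel neck under the cap, 43 mm wide, 17.5 mm high, on a fixed aluminium box 110 (x) x 100 x 55 mm high. z up; the cap's x starts along this x. Coarse thread, turns lightly: raises the cap 5 mm evenly over 1.71 rad counter-clockwise, then runs out and the cap lifts off (clear after 20 mm); not before. A stop blocks it at 2.65 rad: turn 2.15 in all.
- tray_floor (a point): Shallow grey plastic tray, fixed to the table, 180 mm (x) by 150 mm (y), walls 4 mm thick and 12 mm high over the table. The point is the centre of its inner floor, 4 mm above the table; z up, x along the longer side. The cap standing flat in it has its centre 18 mm above this point.
There are look-alikes about, which are no part of the job. What is shaped like the part that bears neck_top but brown is not meant.

How it is judged:
By the outcome, as a careful person would: the job done as asked, in the order asked, and still so for the second after the job is handed in, with the robot touching nothing.
It also fails if it takes over 45 s, if anything falls off the work surface, if the arm or the gripper's body presses on something with over 40 N, if the wrist force passes 120 N, or if a joint passes its speed limit or range.

### The arm

A 6-joint arm with a two-finger parallel gripper is mounted at the origin on the work surface. World frame = base frame: x ahead of the robot, y to its left, z up, the work surface at z = 0. Lengths are in m, angles in degrees, forces in N, time in s.
With the tool pointing down it reaches from about 0.375 to 0.9 m from the base axis. Payload 3.1 kg.
Tool frame: the origin (TCP) lies on the centre line of the jaws, within the pads' length; the fingertips stand finger_overhang ahead of it and the grasp point (between the pads) lies 5 mm behind it (finger_overhang is the distance from the TCP to the fingertips, in m); z points along the fingers, y is the line along which they close (so a half turn about z gives the same grasp; the last joint's range is limited). The gripper opens to 87 mm and grips with 3 to 60 N. Pads are 19 mm wide; open, the fingers measure 117 mm over their backs; the gripper's body (75 mm by 190 mm) begins 51 mm behind the grasp point.
Start: joints at [-73.883, 30.224, 82.088, -0, 67.689, -10.227], TCP at [0.277, -0.56, 0.237] pointing down, gripper open.
Joint ranges: [-176.69, 176.69], [-43.24, 126.21], [12.49, 139.97], [-82, 262], [0, 151.66], [-163.58, 163.58]. Speed limits (degrees/s): [159.86, 159.86, 180, 180, 180, 180].

### API

Orientations are given as a 3x3 rotation matrix whose columns are the frame's x, y, z axes.
In Python, from rig import read_state, capture, calibration, hand_in, finger_overhang gives the robot as it stands.
- The arm moves only by the tool send_rows, never from a script. Its argument "plan" is a list of rows, each a list of 5 numbers: the closure in counts, from 0 (fully open) to 255 (shut), then the shift along the tool's x, y, z in m, then the turn about the tool's z in rad. A call has 1 to 20 rows; each row shifts and turns the commanded pose from where the row before left it, along the tool's axes as they then stand; what a row does not reach is not made up. A row lasts 1/12 s, in which the tool goes at most 41.7 mm and 7.16 degrees, less where a joint would pass 70% of its speed; a pose out of reach is approached as far as the arm can. A call is refused whole if a number of a shift passes 0.0417 or a number of a turn 0.125, either way. A call with a gripper value outside its range is refused whole. The fingers move at their own pace and stop on an object; the grip force is fixed at half the most. Time passes only in rows, so rows that do not move let the fingers close. It gives the time, the measured TCP pose, the force, the opening and the grip force at its end, in the units of the state.
- read_state(): the state, without advancing time (a new reading comes with each control period).
- capture(name): name is "scene" or "top"; returns (picture, depth): 480x640x3 uint8, blue, green, red; 480x640 float32, m along the optical axis (not along the pixel's ray), 0 where there is no reading.
- calibration(name): a dict with "fx", "fy", "cx", "cy" (pixels), "xyz" and "rotation" of the camera in the world. Camera axes: x right, y down, z forward; pixel columns grow to the right and rows downward; lengths in m; the calibration is good to about 2 mm. A picture is of the moment at which its call begins. calibration takes no time and is no camera call.
- hand_in(): hands the job in; it is judged then, once.
The state is a dict: "time_s": time; "joint_positions": joint angles; "qvel": joint speeds; "tau": joint torques, N m; "position": TCP position; "tcp_rot": TCP orientation; "force": force on the tool from outside, world axes, zero at the start; "moment": the same for the moment, N m; "opening": opening from 0.0 (shut) to 1.0 (fully open); "grasp_force": force on a finger pad.
Only numpy, scipy, OpenCV 4.12 (cv2) and the standard library are available. Lean on these libraries where they do the work, as an engineer would, in place of code of your own. Each camera call takes 0.05 s, during which the arm holds its last target. There are 200 camera calls.

## Working session

There is one attempt and no reset: what is moved stays moved. The work goes in short steps, Python scripts to look and compute and a tool call to move; the robot and the scene stay as the last step left them, time stands still between calls to the robot, and variables do not carry over. Pictures are saved under pics/ and viewed, at most 10 in all, crops included, and the job is handed in when it is done.

Besides the shell and the picture viewer there is one more tool, called after "Call:" as name([rows], argument=value, ...), one row to a line, values as JSON. send_rows: Moves the arm, as the interface text tells. Its arguments: {"type":"object","properties":{"plan":{"type":"array","items":{"type":"array","items":{"type":"number"}}}},"required":["plan"]}

```bash
mkdir -p pics; python3 - <<'E'
from rig import *
import cv2,numpy as np
for n in("scene","top"):
    p,d=capture(n); cv2.imwrite(f"pics/{n}0.png",p); np.save(f"pics/{n}0.npy",d); c=calibration(n); print(n,{k:np.round(v,4).tolist() for k,v in c.items()})
s=read_state(); print(finger_overhang, s["time_s"],s["position"],np.round(s["tcp_rot"],3),s["opening"],s["force"])
E
```

```text
scene {'fx': 471.9468, 'fy': 471.9468, 'cx': 313.5452, 'cy': 241.3008, 'xyz': [0.9485, 0.6389, 0.6692], 'rotation': [[-0.8032, 0.3168, -0.5044], [0.5956, 0.4394, -0.6724], [0.0086, -0.8405, -0.5417]]}
top {'fx': 554.4233, 'fy': 554.4233, 'cx': 322.9839, 'cy': 240.9623, 'xyz': [0.219, -0.0943, 1.243], 'rotation': [[0.0175, -0.9852, 0.1703], [-0.9998, -0.0163, 0.0086], [-0.0057, -0.1704, -0.9854]]}
0.014 0.1 [ 0.27720225 -0.55944267  0.2356491 ] [[ 0.896  0.444 -0.001]
 [ 0.444 -0.896  0.002]
 [ 0.    -0.002 -1.   ]] 0.9977980820003873 [ 0.17569462  0.67398321 -0.2307078 ]
```

View pics/scene0.png

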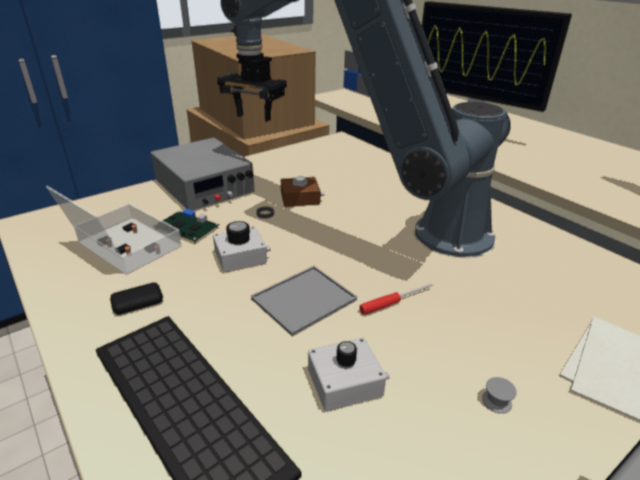

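View pics/top0.png

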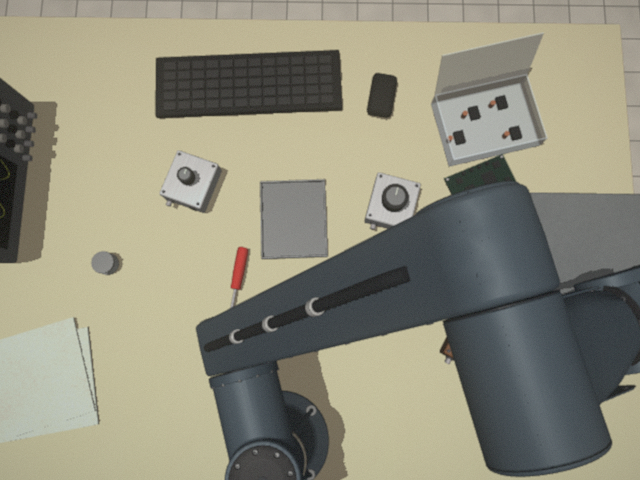

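The scene shows the wide cap on an aluminium box at scene (238,232) and top (396,197). Look-alikes:
- narrow cap on the twin box: scene (347,352), top (186,176)
- brown box: scene (300,190), top (447,348)
- loose grey knob: scene (500,392), top (103,263)

I choose the wide cap at top (396,197). The tray is at top (294,219). Next I check the choice in a close crop and measure.

```bash
cat > h.py <<'E'
from rig import *
import cv2,numpy as np
def ray(n,uv,z):
    c=calibration(n); R=np.array(c["rotation"]); o=np.array(c["xyz"])
    uv=np.atleast_2d(uv).astype(float)
    d=np.c_[(uv[:,0]-c["cx"])/c["fx"],(uv[:,1]-c["cy"])/c["fy"],np.ones(len(uv))]@R.T
    return o+d*((z-o[2])/d[:,2])[:,None]
def blob(n,mask,near):
    cs,_=cv2.findContours(mask.astype(np.uint8),cv2.RETR_EXTERNAL,cv2.CHAIN_APPROX_NONE)
    cs=[c for c in cs if cv2.contourArea(c)>60]
    return min(cs,key=lambda c:np.hypot(*(c[:,0].mean(0)-near)))[:,0]
E
python3 - <<'E'
from h import *
t=cv2.imread("pics/top0.png");s=cv2.imread("pics/scene0.png")
a=cv2.resize(t[155:245,345:445],(400,360),interpolation=2);b=cv2.resize(s[205:280,195:278],(398,360),interpolation=2)
cv2.imwrite("pics/crop.png",np.hstack([a,b]))
d=np.load("pics/top0.npy")
g=t.max(2).astype(int)
print(g[180:215:3,375:420:3]); print(g[215:222,255:335:4][0], g[170:265:4,294])
def dep(n,u,v,dd):
    c=calibration(n);R=np.array(c["rotation"]);z=dd[v,u];return np.round(np.array(c["xyz"])+R@np.array([(u-c["cx"])/c["fx"]*z,(v-c["cy"])/c["fy"]*z,z]),4)
print(dep("top",396,195,d),dep("top",294,219,d),dep("top",380,215,d))
m=(g<80); c=blob("top",m,(396,197)); e=cv2.minEnclosingCircle(c); print(e)
# box top by brightness
m=cv2.morphologyEx((g>150).astype(np.uint8)*(np.ptp(t.astype(int),axis=2)<25),cv2.MORPH_CLOSE,np.ones((3,3),np.uint8))
c=blob("top",m,(393,200)); r=cv2.minAreaRect(c);print(r); w=ray("top",cv2.boxPoints(r),.055);print(np.round(w,4),np.round(np.linalg.norm(np.diff(w,axis=0),axis=1),4))
m=(g>95)&(g<150)&(np.ptp(t.astype(int),axis=2)<25)
c=blob("top",m,(294,219)); r=cv2.minAreaRect(c);print(r); w=ray("top",cv2.boxPoints(r),.012);print(np.round(w,4),w.mean(0),np.round(np.linalg.norm(np.diff(w,axis=0),axis=1),4))
E
```

```text
[[157 193 191 193 194 188 191 193 187 185 179 171 180 196 196]
 [162 192 188 191 197 188 154 151 178 188 188 188 188 186 162]
 [183 194 193 193 131  62  77  78  62  90 183 190 186 175 101]
 [191 192 193 113  66 122 126 158 131  91  85 192 187 190 190]
 [195 189 190  59 118 128 130 180 129 127  59 164 190 189 178]
 [192 193 155  66 132 127 131 133 128 128  83  94 190 193 152]
 [196 192 148  65 122 134 132 128 131 131  74  97 189 195 130]
 [196 192 151  63  79 133 129 128 129 124  60 103 191 192 119]
 [193 196 185  45  62  81 114 118 102  62  66 117 195 178 119]
 [195 195 199 125  43  58  60  67  61  63 115 177 195 147 151]
 [192 198 198 197 140  60  46  49  77 146 194 190 197 127 173]
 [196 197 197 202 195 191 194 195 193 193 193 197 197 119  62]]
[199 200 135 135 137 138 135 135 136 135 134 134 135 134 134 134 133 133
 169 196] [198 200 203 109 131 137 133 131 135 135 133 136 135 137 138 136 134 138
 139 136 138 140 156 198]
[ 0.5191 -0.2379  0.0957] [ 0.4836 -0.0161  0.0007] [ 0.4843 -0.2078  0.0541]
((394.36956787109375, 197.69564819335938), 13.513811111450195)
((392.64111328125, 199.97097778320312), (45.15537643432617, 47.53875732421875), 14.931416511535645)
[[ 0.4788 -0.1743  0.055 ]
 [ 0.5836 -0.201   0.055 ]
 [ 0.5584 -0.2975  0.055 ]
 [ 0.4544 -0.2695  0.055 ]] [0.1081 0.0997 0.1077]
((293.05975341796875, 218.8529052734375), (77.66927337646484, 66.61051177978516), 88.15238952636719)
[[ 0.5688  0.0671  0.012 ]
 [ 0.5764 -0.0858  0.012 ]
 [ 0.3964 -0.0945  0.012 ]
 [ 0.389   0.0547  0.012 ]] [ 0.48263756 -0.01462654  0.012     ] [0.1531 0.1802 0.1494]
```

View pics/crop.png

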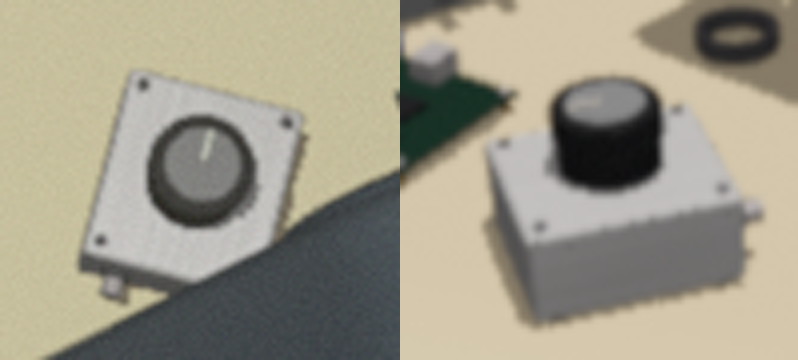

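The crop shows the wide black cap with its grey disc and white line on the silver box. In the top view the disc is at about (395.6,195.7), with the line running up (box +x). In the scene view it is at about (237.5,226). The choice is confirmed.

```bash
python3 - <<'E'
from h import *
C=[]
for n,near,lo in(("top",(395.6,195.7),100),("scene",(237.5,226),95)):
    im=cv2.imread(f"pics/{n}0.png"); g=im.max(2)
    m=np.zeros_like(g); cv2.circle(m,(round(near[0]),round(near[1])),13 if n=="top" else 12,1,-1)
    k=((g>lo)&(m>0)).astype(np.uint8)
    lab=cv2.connectedComponentsWithStats(k,connectivity=4); l=lab[1][round(near[1]),round(near[0])]
    cs,_=cv2.findContours((lab[1]==l).astype(np.uint8),0,1); c=cs[0]
    e=cv2.fitEllipse(c); print(n,e, ray(n,[e[0]],.0925))
s=read_state(); R=s["tcp_rot"]
print(np.degrees(np.arctan2(R[1,0],R[0,0])))
# box & tray corners in the scene for a cross-check
im=cv2.imread("pics/scene0.png"); g=im.max(2)
m=(g>80)&(g<160)&(np.ptp(im.astype(int),axis=2)<25)
c=blob("scene",m,(304,298)); r=cv2.minAreaRect(c); q=cv2.approxPolyDP(c[:,None],8,True)[:,0]; w=ray("scene",q,.012);print(q.tolist(),np.round(w,4).tolist(),w.mean(0))
E
```

```text
top ((395.071044921875, 195.54859924316406), (17.421905517578125, 18.1604061126709), 93.626220703125) [[ 0.51874097 -0.23632699  0.0925    ]]
scene ((238.02650451660156, 222.5074462890625), (15.389408111572266, 21.485477447509766), 93.77124786376953) [[ 0.50890404 -0.24973468  0.0925    ]]
26.344278475518717
[[356, 296], [313, 266], [251, 298], [293, 335]] [[0.3927, 0.0542, 0.012], [0.4022, -0.0906, 0.012], [0.5812, -0.0742, 0.012], [0.5717, 0.0724, 0.012]] [ 0.48692989 -0.00956639  0.012     ]
```

Call:
send_rows([
  [0,0.02,-0.01,0,0],
  [0,0.025,-0.0125,0,0],
  [0,0.03,-0.0152,0,0],
  [0,0.03,-0.0152,0,0],
  [0,0.03,-0.0152,0,0],
  [0,0.03,-0.0152,0,0],
  [0,0.03,-0.0152,0,0],
  [0,0.03,-0.0152,0,0],
  [0,0.03,-0.0152,0,0],
  [0,0.03,-0.0152,0,0],
  [0,0.03,-0.0152,0,0],
  [0,0.025,-0.0128,0,0],
  [0,0.02,-0.01,0,0],
  [0,0,0,0.02,0],
  [0,0,0,0.02,0],
  [0,0,0,0,0],
  [0,0,0,0,0],
])

```text
time_s: 1.52
position: [0.5184, -0.2364, 0.1954]
tcp_rot: [[0.896, 0.444, -0.003], [0.444, -0.896, 0.002], [-0.002, -0.003, -1.0]]
force: [0.5, -0.1, 0.1]
opening: 0.999
grasp_force: 0.0
```

```bash
python3 - <<'E'
from h import *
p,d=capture("scene"); cv2.imwrite("pics/s1.png",cv2.resize(p[130:290,140:340],(800,640))[:600])
s=read_state();print(s["time_s"],s["position"],np.round(s["tcp_rot"],4),s["joint_positions"],s["force"])
R=s["tcp_rot"]; print(R.T@(np.array([.5187,-.2363,.0775])-s["position"]))
E
```

```text
1.5667 [ 0.51909354 -0.23717632  0.19651172] [[ 8.962e-01  4.436e-01 -6.000e-04]
 [ 4.436e-01 -8.962e-01  5.000e-04]
 [-4.000e-04 -7.000e-04 -1.000e+00]] [-3.57718361e+01  2.89327663e+01  9.23355240e+01  1.71412902e-03
  5.87778231e+01  2.78940340e+01] [ 0.03273899 -0.40841608  0.71309955]
[ 7.81442203e-05 -8.73878415e-04  1.19012366e-01]
```

View pics/s1.png

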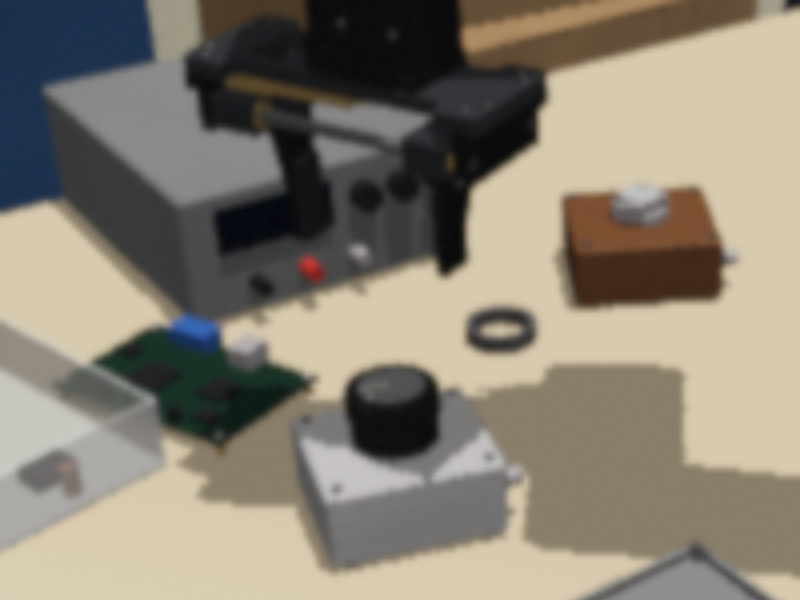

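The open gripper is centred above the wide cap. The cap's disc is at crop (393,385), which is scene (238,226). I check that against the estimate by projection before descending.

```bash
python3 - <<'E'
from h import *
print(ray("scene",[[237.5,226.2],[238.5,226.2],[238,227]],.0925))
E
```

```text
[[ 0.51828368 -0.23529797  0.0925    ]
 [ 0.51636699 -0.23391889  0.0925    ]
 [ 0.51911067 -0.23137407  0.0925    ]]
```

Call:
send_rows([
  [0,0,0,0.02,0],
  [0,0,0,0.03,0],
  [0,0,0,0.025,0],
  [0,0,0,0,0],
  [0,0,0,0,0],
])

```text
time_s: 1.98
position: [0.5189, -0.2375, 0.1217]
tcp_rot: [[0.896, 0.443, -0.001], [0.443, -0.896, 0.001], [-0.001, -0.001, -1.0]]
force: [-0.1, 0.3, 0.5]
opening: 1.002
grasp_force: 0.0
```

Call:
send_rows([
  [0,0,-0.001,0.022,0],
  [0,0,0,0.022,0],
  [0,0,0,0,0],
  [255,0,0,0,0],
  [255,0,0,0,0],
  [255,0,0,0,0],
  [255,0,0,0,0],
  [255,0,0,0,0],
  [255,0,0,0,0],
  [255,0,0,0,0],
  [255,0,0,0,0],
  [255,0,0,0,0],
])

```text
time_s: 2.98
position: [0.5192, -0.2365, 0.0784]
tcp_rot: [[0.896, 0.444, 0.001], [0.444, -0.896, -0.001], [0.001, 0.001, -1.0]]
force: [-1.3, 0.6, 5.0]
opening: 0.633
grasp_force: 30.0
```

Call:
send_rows([
  [255,0,0,-0.0003,-0.1],
  [255,0,0,-0.0003,-0.1],
  [255,0,0,-0.0003,-0.1],
  [255,0,0,-0.0003,-0.1],
  [255,0,0,-0.0003,-0.1],
  [255,0,0,0,0],
  [255,0,0,0,0],
])

```text
time_s: 3.57
position: [0.5191, -0.2364, 0.0793]
tcp_rot: [[0.576, 0.818, 0.001], [0.818, -0.576, -0.0], [0.0, 0.001, -1.0]]
force: [0.8, -0.0, 2.7]
opening: 0.634
grasp_force: 30.0
```

```bash
python3 - <<'E'
from h import *
p,d=capture("scene"); cv2.imwrite("pics/s2.png",cv2.resize(p[150:300,160:310],(600,600),interpolation=2))
s=read_state();print(s["time_s"],s["position"],s["moment"],s["force"],s["joint_positions"][5], np.arctan2(*s["tcp_rot"][[1,0],[0,0]]))
E
```

```text
3.6167 [ 0.51906178 -0.23634947  0.07928346] [-0.04171457 -0.14175452 -0.00103453] [ 0.61605177 -0.53780585  2.8215364 ] -0.5701465968161706 0.9574085992160366
```

View pics/s2.png

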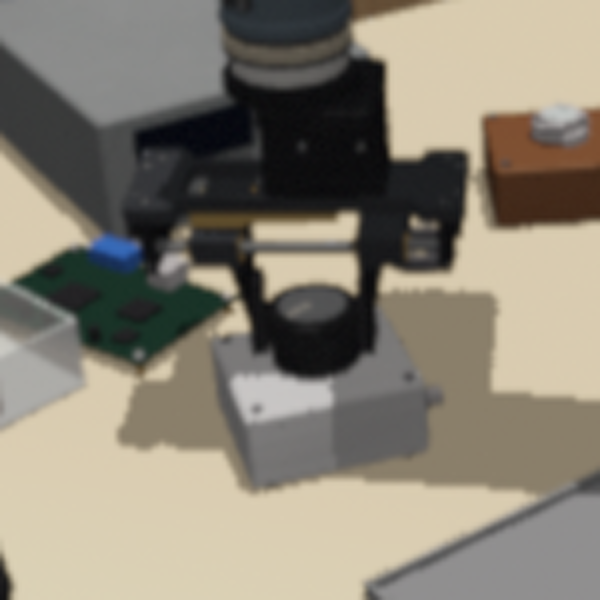

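The fingers hold the cap and the disc is at crop (313,305). Its white line has turned and the forces are light. I continue to 2.15 rad in total.

Call:
send_rows([
  [255,0,0,-0.0003,-0.1],
  [255,0,0,-0.0003,-0.1],
  [255,0,0,-0.0003,-0.1],
  [255,0,0,-0.0003,-0.1],
  [255,0,0,-0.0003,-0.1],
  [255,0,0,-0.0003,-0.1],
  [255,0,0,-0.0003,-0.1],
  [255,0,0,-0.0003,-0.1],
  [255,0,0,-0.0003,-0.1],
  [255,0,0,-0.0003,-0.1],
  [255,0,0,-0.0003,-0.1],
  [255,0,0,-0.0003,-0.1],
  [255,0,0,0,-0.1],
  [255,0,0,0,-0.1],
  [255,0,0,0,-0.1],
  [255,0,0,0,-0.1],
  [255,0,0,0,-0.05],
  [255,0,0,0,0],
  [255,0,0,0,0],
])

```text
time_s: 5.2
position: [0.5179, -0.2358, 0.0826]
tcp_rot: [[-0.861, 0.509, -0.002], [0.509, 0.861, 0.001], [0.002, -0.0, -1.0]]
force: [-2.7, -0.5, 4.6]
opening: 0.633
grasp_force: 30.0
```

```bash
python3 - <<'E'
from h import *
s=read_state();print(s["time_s"],s["position"],s["moment"],s["force"],s["joint_positions"][5], np.arctan2(*s["tcp_rot"][[1,0],[0,0]]))
p,d=capture("scene"); cv2.imwrite("pics/s3.png",cv2.resize(p[190:265,200:275],(600,600),interpolation=2))
E
```

```text
5.2 [ 0.51789417 -0.23581755  0.08261158] [-0.02210393  0.30519755 -0.07190271] [-2.7312316  -0.48464029  4.59620191] -95.08862145592039 2.6072793756948314
```

View pics/s3.png

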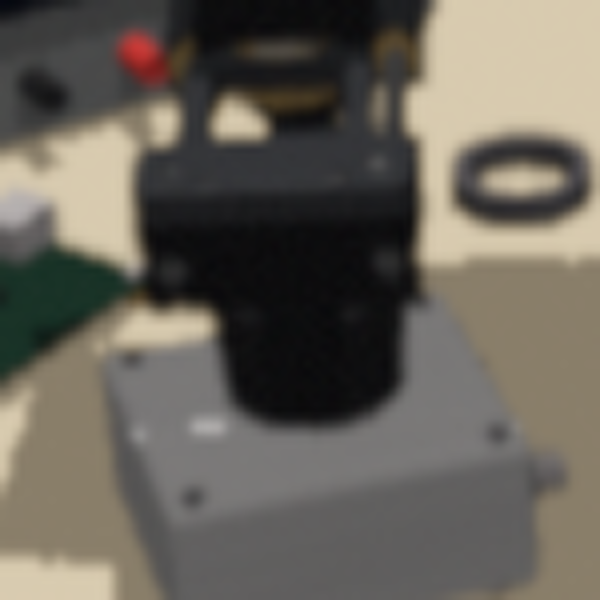

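The gripper still holds the cap, seen at crop (315,360), after 2.145 rad. I lift gently and watch the force.

Call:
send_rows([
  [255,0,0,-0.001,0],
  [255,0,0,-0.001,0],
  [255,0,0,-0.002,0],
  [255,0,0,-0.002,0],
  [255,0,0,0,0],
])

```text
time_s: 5.67
position: [0.5192, -0.2363, 0.0889]
tcp_rot: [[-0.862, 0.507, 0.001], [0.507, 0.862, -0.0], [-0.001, 0.0, -1.0]]
force: [-0.2, 0.9, 0.1]
opening: 0.635
grasp_force: 30.0
```

Call:
send_rows([
  [255,0,0,-0.005,0],
  [255,0,0,-0.008,0],
  [255,0,0,-0.01,0],
  [255,0,0,-0.012,0],
  [255,0,0,-0.015,0],
  [255,0,0,-0.015,0],
  [255,0,0,-0.01,0],
  [255,0,0,-0.005,0],
  [255,0,0,0,0],
  [255,0,0,0,0],
])

```text
time_s: 6.5
position: [0.5187, -0.2362, 0.1689]
tcp_rot: [[-0.862, 0.507, 0.0], [0.507, 0.862, -0.0], [-0.0, 0.0, -1.0]]
force: [-0.3, -0.7, -0.2]
opening: 0.636
grasp_force: 30.0
```

```bash
python3 - <<'E'
from h import *
p,d=capture("scene"); cv2.imwrite("pics/s4.png",cv2.resize(p[150:300,160:360],(800,600),interpolation=2))
s=read_state();print(s["time_s"],s["position"],s["force"],s["tcp_rot"].T@(np.array([.4845,-.012,.16])-s["position"]))
E
```

```text
6.55 [ 0.51833933 -0.23595492  0.16826164] [0.1568752  0.44270032 0.1211694 ] [0.14272803 0.17586083 0.00841677]
```

View pics/s4.png

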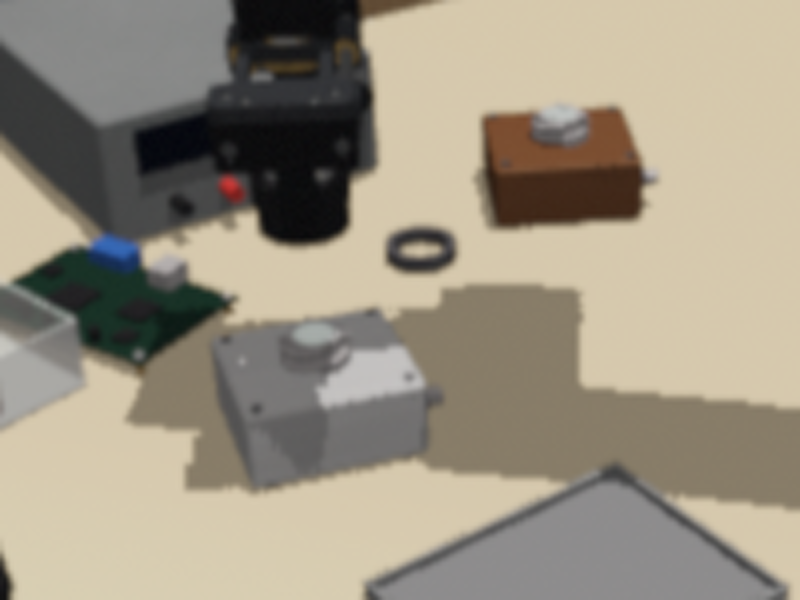

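The cap is off and held at crop (303,200), and the bare neck shows at (315,340). Next I carry it over the tray and lower it.

Call:
send_rows([
  [255,0.006,0.008,0,0],
  [255,0.012,0.015,0,0],
  [255,0.016,0.02,0,0],
  [255,0.018,0.022,0,0],
  [255,0.018,0.022,0,0],
  [255,0.018,0.022,0,0],
  [255,0.018,0.022,0,0],
  [255,0.016,0.02,0,0],
  [255,0.013,0.016,0,0],
  [255,0.008,0.009,0,0],
  [255,0,0,0,0],
  [255,0,0,0.015,0],
  [255,0,0,0.025,0],
  [255,0,0,0.03,0],
  [255,0,0,0.025,0],
  [255,0,0,0.02,0],
  [255,0,0,0.01,0],
  [255,0,0,0.005,0],
  [255,0,0,0,0],
  [255,0,0,0,0],
])

```text
time_s: 8.22
position: [0.4853, -0.0125, 0.039]
tcp_rot: [[-0.862, 0.507, 0.001], [0.507, 0.862, -0.0], [-0.001, 0.0, -1.0]]
force: [0.2, 0.0, -0.9]
opening: 0.636
grasp_force: 30.0
```

Call:
send_rows([
  [255,0,0,0.004,0],
  [255,0,0,0.003,0],
  [255,0,0,0.002,0],
  [255,0,0,0.001,0],
  [255,0,0,0.001,0],
  [255,0,0,0,0],
  [255,0,0,0,0],
])

```text
time_s: 8.8
position: [0.4847, -0.012, 0.0277]
tcp_rot: [[-0.862, 0.507, 0.0], [0.507, 0.862, -0.0], [-0.0, 0.0, -1.0]]
force: [-0.3, 0.0, -1.6]
opening: 0.636
grasp_force: 30.0
```

Call:
send_rows([
  [255,0,0,0.0007,0],
  [255,0,0,0.0007,0],
  [255,0,0,0.0005,0],
  [255,0,0,0,0],
  [255,0,0,0,0],
])

```text
time_s: 9.22
position: [0.4848, -0.012, 0.0259]
tcp_rot: [[-0.862, 0.507, 0.0], [0.507, 0.862, -0.0], [-0.0, 0.0, -1.0]]
force: [0.1, -0.3, 2.0]
opening: 0.635
grasp_force: 30.0
```

Call:
send_rows([
  [255,0,0,0.0004,0],
  [255,0,0,0,0],
  [255,0,0,0,0],
])

```text
time_s: 9.47
position: [0.4847, -0.012, 0.0258]
tcp_rot: [[-0.862, 0.507, 0.0], [0.507, 0.862, -0.0], [-0.0, 0.0, -1.0]]
force: [-1.4, -0.6, 5.7]
opening: 0.633
grasp_force: 30.0
```

Contact is confirmed at 5.7 N. I release slowly, then rise.

Call:
send_rows([
  [80,0,0,0,0],
  [70,0,0,0,0],
  [50,0,0,0,0],
  [30,0,0,0,0],
  [0,0,0,0,0],
  [0,0,0,0,0],
  [0,0,0,0,0],
  [0,0,0,0,0],
  [0,0,0,0,0],
  [0,0,0,0,0],
])

```text
time_s: 10.3
position: [0.4847, -0.012, 0.0253]
tcp_rot: [[-0.862, 0.507, -0.0], [0.507, 0.862, 0.0], [0.0, 0.0, -1.0]]
force: [0.1, 0.1, -0.3]
opening: 0.999
grasp_force: 0.0
```

Call:
send_rows([
  [0,0,0,-0.005,0],
  [0,0,0,-0.01,0],
  [0,0,0,-0.02,0],
  [0,0,0,-0.03,0],
  [0,0,0,-0.03,0],
  [0,0,0,-0.03,0],
  [0,0,0,-0.02,0],
  [0,0,0,-0.01,0],
  [0,0,0,0,0],
  [0,0,0,0,0],
  [0,0,0,0,0],
])

```text
time_s: 11.22
position: [0.484, -0.0118, 0.1801]
tcp_rot: [[-0.862, 0.507, -0.001], [0.507, 0.862, 0.0], [0.001, -0.0, -1.0]]
force: [0.5, -0.2, -0.8]
opening: 1.0
grasp_force: 0.0
```

```bash
python3 - <<'E'
from h import *
p,d=capture("scene"); cv2.imwrite("pics/s5.png",cv2.resize(p[180:360,200:400],(640,576),interpolation=2))
s=read_state();print(s["time_s"],s["position"],s["force"])
E
```

```text
11.2667 [ 0.48384115 -0.01179068  0.17961118] [ 0.5666578   0.37876796 -0.48240417]
```

View pics/s5.png

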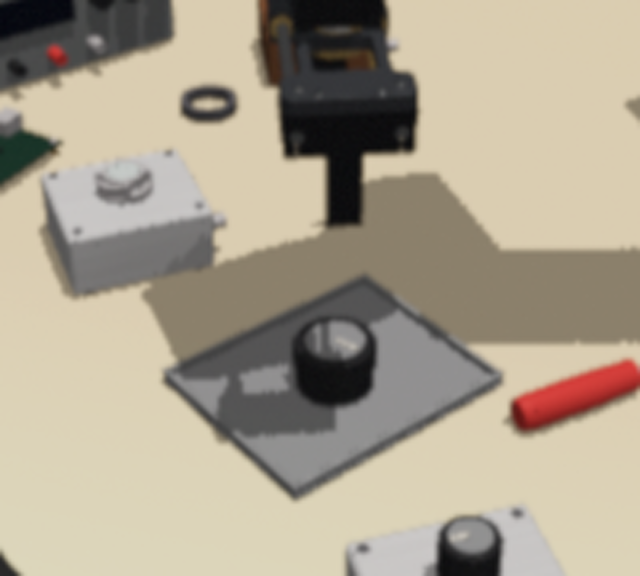

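The cap stands flat in the middle of the tray at crop (334,360), top side up. The gripper is clear above it and the neck is bare at (123,180).

```bash
python3 -c "from rig import hand_in; print(hand_in())"
```

```text
the job is handed in; nothing more can be done
None
```

The wide dust cap is unscrewed (2.145 rad counter-clockwise in a single grip), lifted off, and standing flat, open side down, in the middle of the grey tray; the gripper has let go and is clear, and the job was handed in at about 11.3 s.

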